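# Sort round biscuit cutters by size into the tray's rows

### The job

Put the five plain round biscuit cutters away in the wooden tray, sorted by size: each stands upright, rim up, flat on the floor of the lane whose blue disc at the near end has the cutter's own diameter (two small, two medium, one large). Leave the star cutter, the wavy cutter, the tin and the kitchen timer where they stand.

Things in the scene. Friction and masses are not known exactly. Their poses are not given: they have to be found in the camera images.
- small_a (a point): small plain round biscuit cutter: an upright open steel ring, 36 mm outside diameter, 40 mm high, wall 2 mm, a thin rolled rim on top (starts rim up), about 50 g, loose. Point: its centre, 20 mm above its lower edge; z up along the ring's axis
- small_b (a point): small plain round biscuit cutter: an upright open steel ring, 36 mm outside diameter, 40 mm high, wall 2 mm, a thin rolled rim on top (starts rim up), about 50 g, loose. Point: its centre, 20 mm above its lower edge; z up along the ring's axis
- medium_a (a point): medium plain round biscuit cutter: an upright open steel ring, 48 mm outside diameter, 40 mm high, wall 2 mm, a thin rolled rim on top (starts rim up), about 50 g, loose. Point: its centre, 20 mm above its lower edge; z up along the ring's axis
- medium_b (a point): medium plain round biscuit cutter: an upright open steel ring, 48 mm outside diameter, 40 mm high, wall 2 mm, a thin rolled rim on top (starts rim up), about 50 g, loose. Point: its centre, 20 mm above its lower edge; z up along the ring's axis
- large_a (a point): large plain round biscuit cutter: an upright open steel ring, 60 mm outside diameter, 40 mm high, wall 2 mm, a thin rolled rim on top (starts rim up), about 50 g, loose. Point: its centre, 20 mm above its lower edge; z up along the ring's axis
- gauge_small: flat blue disc, 36 mm across and 3 mm thick, fixed on the near ledge of the tray: the size mark of the small row. Which lane it marks varies. Origin: centre of its underside; x points along its lane, away from the robot, y across the lanes, z up. Its lane is centred on y = 0 of this frame (clear width 72 mm) and its floor runs from x = 33 mm to x = 213 mm, 3 mm above the table
- gauge_medium: flat blue disc, 48 mm across and 3 mm thick, fixed on the near ledge of the tray: the size mark of the medium row. Which lane it marks varies. Origin: centre of its underside; x points along its lane, away from the robot, y across the lanes, z up. Its lane is centred on y = 0 of this frame (clear width 72 mm) and its floor runs from x = 33 mm to x = 213 mm, 3 mm above the table
- gauge_large: flat blue disc, 60 mm across and 3 mm thick, fixed on the near ledge of the tray: the size mark of the large row. Which lane it marks varies. Origin: centre of its underside; x points along its lane, away from the robot, y across the lanes, z up. Its lane is centred on y = 0 of this frame (clear width 72 mm) and its floor runs from x = 33 mm to x = 213 mm, 3 mm above the table
- tray: brown wooden sorting tray (pale dividers) fixed to the table, 250 mm long (its x, pointing away from the robot) by 232 mm wide (its y), turned up to 0.3 rad. Three lanes run along x, at y = -76, 0 and +76 mm, each clear 72 mm wide, x = -59 to +121 mm, floor 3 mm thick; dividers, end wall and near ledge are 10 mm high, dividers 4 mm thick. The gauge discs lie on the ledge at x = -92 mm. Origin: centre of its underside, on the table
- star_cutter: low star-shaped biscuit cutter, about 70 mm across, 23 mm high, loose; not to be sorted, stays where it is. Stands among the round cutters, clear gaps down to about 15 mm. Origin: centre of its underside
- wavy_cutter: low wavy-edged biscuit cutter, about 83 mm across, 23 mm high, loose; not to be sorted, stays where it is. Stands among the round cutters, clear gaps down to about 15 mm. Origin: centre of its underside
- tin: small flared round tin, 71 mm across the rim, 32 mm high, loose; not to be sorted, stays where it is. Stands among the round cutters, clear gaps down to about 15 mm. Origin: centre of its underside. Farther back on the left, fixed, stand bagged bowls 70 mm high (world x from 0.72 on)
- timer: round wind-up kitchen timer with a red dial, 69 mm across, 50 mm high, loose; not to be sorted, stays where it is. Stands among the round cutters, clear gaps down to about 15 mm. Origin: centre of its underside. Farther back, fixed, stand bagged pans 160 mm high (world x from 0.735 on, y from -0.16 to 0.11)
Not all that is in view belongs to the job. What is shaped like the part that bears small_a but purple or yellow is not meant.

How it is judged:
By the outcome, as a careful person would: the job done as asked, in the order asked, and still so for the second after the job is handed in, with the robot touching nothing.
It also fails if it takes over 72 s, if anything falls off the work surface, if the arm or the gripper's body presses on something with over 40 N, if the wrist force passes 120 N, or if a joint passes its speed limit or range.

### The arm

A 6-joint arm with a two-finger parallel gripper is mounted at the origin on a cart in front of the work surface, level with it; the furniture and walls round the work are solid. World frame = base frame: x ahead of the robot, y to its left, z up, the work surface at z = 0. Lengths are in mm, angles in degrees, forces in N, time in s.
With the tool pointing down it reaches from about 350 to 850 mm from the base axis. Payload 8.1 kg.
Tool frame: the origin (TCP) lies at the very end of the fingers, on their centre line; the grasp point (between the pads) lies 19 mm behind it; z points along the fingers, y is the line along which they close (so a half turn about z gives the same grasp; the last joint's range is limited). The gripper opens to 85 mm and grips with 20 to 120 N. Pads are 22 mm wide; open, the fingers measure 114 mm over their backs; the gripper's body (76 mm by 85 mm) begins 54 mm behind the grasp point. The pads swing forward as they close: fully open they stand 13 mm farther back than shut.
Start: joints at [-71.413, 7.471, 85.268, -0, 87.261, -4.893], TCP at [239.075, -550.316, 231.292] pointing down, gripper open.
Joint ranges: [-169.43, 169.43], [-51.17, 129.36], [1.28, 143.12], [-76.62, 256.62], [0, 156.53], [-152.29, 152.29]. Speed limits (degrees/s): [136.94, 136.94, 159.86, 180, 180, 180].

### API

Orientations are given as [roll, pitch, yaw] about the fixed x, y, z axes, in that order (R = Rz(yaw) Ry(pitch) Rx(roll)).
In Python, from bench import sense, eyes, job, models gives the robot as it stands. The module is installed in compiled form; this text tells all that it offers.
- The arm moves only by the tool apply_moves, never from a script. Its argument "rows" is a list of rows, each a list of 6 numbers: the shift along the tool's x, y, z in mm, then the turn, a rotation vector about the tool's x, y, z in rad. In form: [[dx, dy, dz, rx, ry, rz], ...]. A call has exactly 5 rows; each row shifts and turns the commanded pose from where the row before left it, along the tool's axes as they then stand; what a row does not reach is not made up. A row lasts 1/8 s, in which the tool goes at most 62.5 mm and 10.7 degrees, less where a joint would pass 70% of its speed; a pose out of reach is approached as far as the arm can. A call is refused whole if a number of a shift passes 62.5 or a number of a turn 0.188, either way. A call with a gripper value outside its range is refused whole. "fingers" is the finger opening in mm, from 0 to 85.4, set as the call begins (left out, the last holds). The fingers move at their own pace and stop on an object; "grip_force" is the grip in N (left out, the last holds). Time passes only in rows, so rows that do not move let the fingers close, or fill a call up. It gives the time, the measured TCP pose, the force, the opening and the grip force at its end, in the units of the state.
- sense(): the state, without advancing time (a new reading comes with each control period).
- eyes.snapshot(name): name is "side" or "top" or "wrist"; returns (picture, depth): 480x640x3 uint8, red, green, blue; 480x640 float32, mm along the optical axis (not along the pixel's ray), 0 where there is no reading.
- eyes.get_calibration(name): a dict with "intrinsics" (3x3 intrinsics, pixels), "R" (3x3) and "t" (3): a world point X has camera coordinates R X + t; the wrist camera has in their place "mount" (4x4, takes a point from camera to tool coordinates, whose origin is the TCP and whose axes are the flange's). Camera axes: x right, y down, z forward; pixel columns grow to the right and rows downward; lengths in mm; the calibration is good to about 2 mm. A picture is of the moment at which its call begins: read the wrist's pose just before it. get_calibration takes no time and is no camera call.
- job.hand_in(): hands the job in; it is judged then, once.
Trained networks look in the newest picture that a camera, given by its name, has taken for a name from the list of things; names that differ only in an ending like _2 or _b are one class to them, and where a whole thing is asked for, a point or a joint stands for the part that bears it (a point fixed in the world has none). Each returns a list of dicts, best first, with "confidence" (0 to 1); they miss things now and then, are a little off and sometimes report something else, mostly with a low value. They report only what shows in the picture. A call takes as long as a camera call. They do not tell look-alikes from the thing itself.
- models.boxes_of(name, camera): "xyz" ([x, y, z] in mm, in world coordinates, good to about 4 mm: the middle of the surface that is visible of it).
- models.cut_out(name, camera): "pixels" (480x640 bool, what is visible of it).
- models.place_of(name, camera): "xyz" ([x, y, z] in mm, in world coordinates, good to about 4 mm: a listed point, or the origin of a listed thing).
The state is a dict: "time": time; "joint_pos": joint angles; "qd": joint speeds; "joint_efforts": joint torques, N m; "tool_pos": TCP position; "tcp_rot": TCP orientation; "ft_force": force on the tool from outside, world axes, zero at the start; "wrist_torque": the same for the moment, N m; "finger_gap": finger opening in mm; "grip_force": force on a finger pad.
Only numpy, scipy, OpenCV 4.12 (cv2) and the standard library are available. Lean on these libraries where they do the work, as an engineer would, in place of code of your own. Each camera call takes 0.05 s, during which the arm holds its last target. There are 200 camera calls.

## Working session

There is one attempt and no reset: what is moved stays moved. The work goes in short steps, Python scripts to look and compute and a tool call to move; the robot and the scene stay as the last step left them, time stands still between calls to the robot, and variables do not carry over. Pictures are saved under pics/ and viewed, at most 10 in all, crops included, and the job is handed in when it is done.

Besides the shell and the picture viewer there is one more tool, called after ">>>" by a JSON object that holds its "method" and its "body". apply_moves: Moves the arm, as the interface text tells. Its arguments: {"type":"object","properties":{"rows":{"type":"array"},"fingers":{"type":"number"},"grip_force":{"type":"number"}},"required":["rows"]}

```bash
mkdir -p pics; cat > h.py <<'E'
import numpy as np, cv2
from bench import sense, eyes, job, models
def cal(n):
    c=eyes.get_calibration(n); return np.array(c["intrinsics"]),np.array(c["R"]),np.array(c["t"])
def world(n,uv,d):
    K,R,t=cal(n); p=np.linalg.inv(K)@np.array([uv[0],uv[1],1.])*d
    return R.T@(p-t)
def cloud(n,depth):
    K,R,t=cal(n); v,u=np.mgrid[:480,:640]
    p=np.stack([(u-K[0,2])/K[0,0]*depth,(v-K[1,2])/K[1,1]*depth,depth],-1)
    return (p-t)@R
def proj(n,X):
    K,R,t=cal(n); c=K@(R@np.array(X)+t); return c[:2]/c[2]
E
python3 - <<'E'
from h import *
print(sense())
for n in ("top","side"):
    im,d=eyes.snapshot(n); cv2.imwrite(f"pics/{n}0.png",im[:,:,::-1]); np.savez(f"{n}0.npz",im=im,d=d)
for n in ["small_a","medium_a","large_a","gauge_small","gauge_medium","gauge_large","tray","star_cutter","wavy_cutter","tin","timer"]:
    for r in models.place_of(n,"top"): print(n,np.round(r["xyz"]),round(r["confidence"],2),np.round(proj("top",r["xyz"])))
E
```

```text
{'time': 0.0, 'joint_pos': array([-7.14138002e+01,  7.51432993e+00,  8.53295396e+01,  1.68508630e-03,
        8.72612331e+01, -4.89226442e+00]), 'qd': array([ 0.13414479, -0.05761767,  0.03321444, -0.03613525,  0.01529296,
        0.03687313]), 'joint_efforts': array([-1.25815619e-03, -5.69404078e+01, -5.00547159e+01, -4.12240715e-04,
        1.50826498e-02,  2.62011383e-05]), 'tool_pos': array([ 238.90568262, -549.78925058,  230.25004655]), 'tcp_rot': array([-1.79895424e+02, -1.06402766e-02,  2.34783725e+01]), 'ft_force': array([-0.4711098 ,  0.16389959, -0.67426477]), 'wrist_torque': array([-0.01042065, -0.01530648, -0.00671583]), 'grip_force': 0.0, 'finger_gap': 85.39447604197865}
small_a [ 538. -353.   22.] 0.75 [476. 204.]
small_a [453. -47.  19.] 0.62 [332. 249.]
small_a [361. -20.  22.] 0.57 [320. 294.]
small_a [308. 173.  21.] 0.5 [227. 322.]
medium_a [ 445. -186.   18.] 0.79 [398. 251.]
medium_a [ 625. -186.   20.] 0.53 [395. 166.]
large_a [ 542. -233.   22.] 0.86 [419. 204.]
gauge_small [424. 234.   8.] 0.69 [198. 267.]
gauge_medium [407. 164.   9.] 0.78 [231. 274.]
gauge_large [443. 314.   8.] 0.92 [160. 259.]
tray [512. 210.  -3.] 0.81 [210. 225.]
star_cutter [ 438. -297.   -2.] 0.81 [450. 253.]
wavy_cutter [ 620. -292.    2.] 0.56 [443. 169.]
tin [625. -73.   3.] 0.84 [341. 169.]
timer [ 525. -128.   -2.] 0.72 [368. 215.]
timer [423. 234.   6.] 0.34 [198. 267.]
timer [446. 312.  10.] 0.33 [161. 257.]
```

View pics/top0.png

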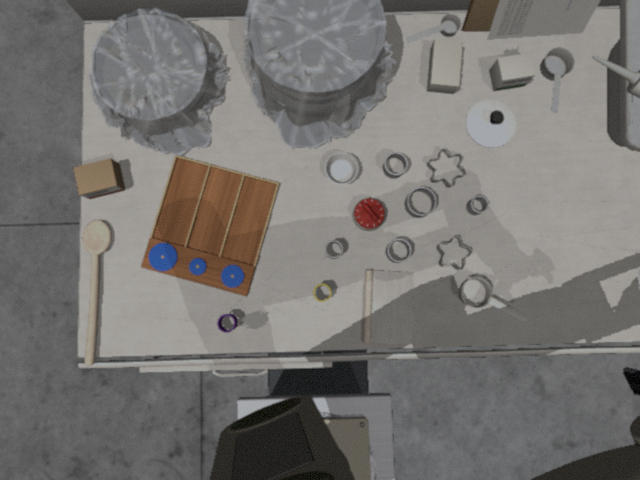

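```bash
python3 - <<'E'
from h import *
from scipy.optimize import least_squares
f=np.load("top0.npz"); im,d=f["im"],f["d"]; P=cloud("top",d); P[d==0]=np.nan
x,y,z=P[...,0],P[...,1],P[...,2]
tab=(x>350)&(x<700)&(y>-450)&(y<60); print("table z",np.nanmedian(z[tab]))
R={"sa":(538,-353,36),"sb":(453,-47,36),"ma":(445,-186,48),"mb":(625,-186,48),"la":(542,-233,60)}
for k,(cx,cy,D) in R.items():
    m=(np.hypot(x-cx,y-cy)<D/2+12)&(z>28)&(z<55); X,Y=x[m],y[m]
    g=lambda p:np.hypot(X-p[0],Y-p[1])-p[2]
    s=least_squares(g,[cx,cy,D/2],loss="soft_l1",f_scale=2).x
    print(k,m.sum(),np.round(s,1),np.nanmax(z[m]).round())
    c=s[:2]; obs=(z>8)&(z<70)&(np.hypot(x-c[0],y-c[1])>D/2+6)&(np.hypot(x-c[0],y-c[1])<120)
    Q=P[obs][:,:2]-c; out=[]
    for a in range(0,180,10):
        r=np.deg2rad(a); e=np.array([np.cos(r),np.sin(r)]); n=np.array([-e[1],e[0]])
        u=abs(Q@e)-(D/2+7+7.5); v=abs(Q@n)
        dx=np.maximum(abs(u)-7.5,0); dy=np.maximum(v-11,0); out.append((a,int(np.hypot(dx,dy).min())))
    print(out)
hsv=cv2.cvtColor(im,cv2.COLOR_RGB2HSV)
blue=cv2.inRange(hsv,(100,130,60),(130,255,255))
n,l,st,ce=cv2.connectedComponentsWithStats(blue)
for i in range(1,n):
    if st[i,4]>80:
        u,v=ce[i]; w=P[l==i]; print("disc",ce[i].round(),st[i,4],np.nanmean(w,0).round(1),"diam",np.round(2*np.sqrt(st[i,4]/np.pi)*np.nanmedian(d[l==i])/cal("top")[0][0,0]))
cv2.imwrite("pics/crop.png",cv2.resize(im[130:340,140:520,::-1],None,fx=2.1,fy=2.1,interpolation=cv2.INTER_CUBIC))
E
```

```text
table z 0.05638759745829468
sa 124 [ 535.5 -353.9   17. ] 44.0
[(0, 28), (10, 28), (20, 26), (30, 23), (40, 24), (50, 25), (60, 23), (70, 24), (80, 28), (90, 33), (100, 40), (110, 40), (120, 36), (130, 35), (140, 36), (150, 36), (160, 35), (170, 30)]
sb 87 [451.3 -50.9  17. ] 43.0
[(0, 32), (10, 34), (20, 37), (30, 40), (40, 38), (50, 39), (60, 40), (70, 38), (80, 39), (90, 37), (100, 33), (110, 30), (120, 29), (130, 30), (140, 30), (150, 29), (160, 30), (170, 33)]
ma 126 [ 444.8 -184.3   22.9] 44.0
[(0, 1), (10, 3), (20, 11), (30, 17), (40, 18), (50, 16), (60, 18), (70, 22), (80, 28), (90, 27), (100, 20), (110, 14), (120, 8), (130, 2), (140, 3), (150, 3), (160, 0), (170, 2)]
mb 143 [ 625.7 -185.4   22.9] 44.0
[(0, 22), (10, 18), (20, 17), (30, 18), (40, 17), (50, 17), (60, 20), (70, 21), (80, 15), (90, 7), (100, 1), (110, 2), (120, 2), (130, 3), (140, 11), (150, 18), (160, 24), (170, 27)]
la 184 [ 545.  -234.7   28.8] 45.0
[(0, 17), (10, 19), (20, 17), (30, 18), (40, 17), (50, 18), (60, 21), (70, 27), (80, 23), (90, 23), (100, 20), (110, 17), (120, 10), (130, 4), (140, 4), (150, 4), (160, 3), (170, 8)]
disc [163. 257.] 568 [447.3 306.8  12.2] diam 56.0
disc [197. 266.] 180 [425.4 233.8  12.4] diam 32.0
disc [232. 276.] 351 [403.2 161.5  12.4] diam 44.0
```

View pics/crop.png

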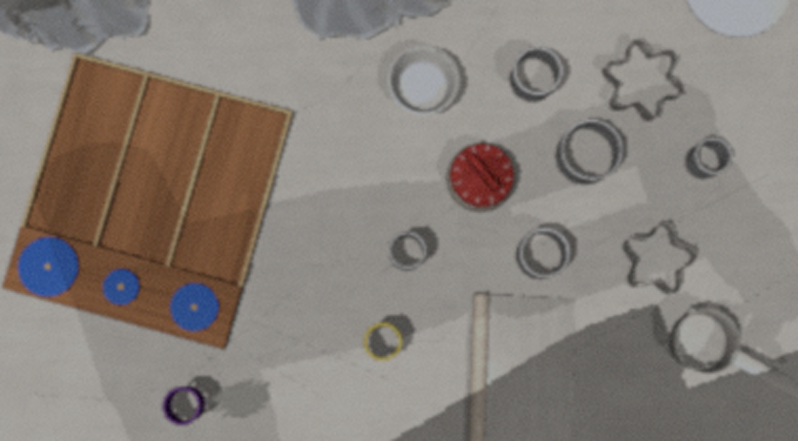

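Crop: the steel plain rings are small (711,157) and (412,247), medium (545,250) and (539,72), and large (592,150). The yellow (384,340) and purple (185,404) rings are decoys, and the handled cup (706,336) is not one of ours. The blue discs, left to right, mark large, small and medium, and the tray yaw is about -17°.

```bash
cat > plan.py <<'E'
import sys,json
from h import *
def plan(wps,start=None):
    """wps: (x,y,z,yaw,n) ; prints rounded rows in tool axes"""
    s=sense(); p=np.array(s["tool_pos"]) if start is None else np.array(start[:3],float)
    yaw=s["tcp_rot"][2] if start is None else start[3]
    print("t",round(s["time"],2),p.round(1),round(yaw,1),"F",np.round(s["ft_force"],1),"gap",round(s["finger_gap"],1),"j",np.round(s["joint_pos"]))
    rows=[]
    for x,y,z,w,n in wps:
        for k in range(n,0,-1):
            dp=(np.array([x,y,z])-p)/k; dw=(w-yaw)/k; c,q=np.cos(np.deg2rad(yaw)),np.sin(np.deg2rad(yaw))
            T=np.array([[c,q,0],[q,-c,0],[0,0,-1]]); r=np.round(T@dp).astype(int); rz=round(-np.deg2rad(dw),2)
            rows.append([*map(int,r),0,0,float(rz)]); p=p+T.T@r; yaw-=np.rad2deg(rz)
    for i in range(0,len(rows),5): print(json.dumps(rows[i:i+5]).replace(" ",""))
    print("end",p.round(1),round(yaw,1))
plan(*json.loads(sys.argv[1])) if len(sys.argv)>1 else 0
E
python3 plan.py '[[[535.5,-353.9,100,73.1,10],[535.5,-353.9,6,73.1,4],[535.5,-353.9,6,73.1,1]]]'
```

```text
t 0.65 [ 239.1 -550.3  231.3] 23.5 F [-0.8  0.2  0.2] gap 85.5 j [-71.   7.  85.  -0.  87.  -5.]
[[35,-6,13,0,0,-0.09],[35,-3,13,0,0,-0.09],[36,0,13,0,0,-0.09],[35,3,13,0,0,-0.09],[35,7,13,0,0,-0.08]]
[[34,9,13,0,0,-0.09],[34,12,13,0,0,-0.08],[32,15,13,0,0,-0.09],[31,18,14,0,0,-0.08],[29,21,13,0,0,-0.09]]
[[0,0,24,0,0,0.0],[0,0,23,0,0,0.0],[0,0,24,0,0,0.0],[0,0,23,0,0,0.0],[0,0,0,0,0,0.0]]
end [ 535.8 -354.2    6.3] 73.3
```

>>> {"method": "apply_moves", "body": {"rows": [[35,-6,13,0,0,-0.09],[35,-3,13,0,0,-0.09],[36,0,13,0,0,-0.09],[35,3,13,0,0,-0.09],[35,7,13,0,0,-0.08]], "fingers": 54, "grip_force": 30}}

```text
time: 1.27
tool_pos: [388.0, -451.8, 166.0]
tcp_rot: [180.0, 0.0, 48.8]
ft_force: [0.0, -0.6, -0.5]
finger_gap: 54.0
grip_force: 0.0
```

>>> {"method": "apply_moves", "body": {"rows": [[34,9,13,0,0,-0.09],[34,12,13,0,0,-0.08],[32,15,13,0,0,-0.09],[31,18,14,0,0,-0.08],[29,21,13,0,0,-0.09]]}}

```text
time: 1.9
tool_pos: [536.7, -353.4, 99.8]
tcp_rot: [-180.0, 0.0, 73.5]
ft_force: [0.2, 0.2, -0.4]
finger_gap: 54.2
grip_force: 0.0
```

```bash
python3 plan.py '[[[535.5,-353.9,6,73.1,4],[535.5,-353.9,6,73.1,1]]]'; python3 - <<'E'
from h import *
im,d=eyes.snapshot("wrist"); cv2.imwrite("pics/w1.png",im[:,:,::-1]); print(eyes.get_calibration("wrist"))
E
```

```text
t 1.9 [ 536.7 -353.4   99.8] 73.5 F [ 0.2  0.2 -0.4] gap 54.2 j [-38.  19.  86.  -0.  75. -21.]
[[0,0,23,0,0,0.0],[0,0,24,0,0,0.0],[0,-1,23,0,0,0.0],[-1,0,24,0,0,0.01],[0,0,0,0,0,-0.0]]
end [ 535.4 -354.1    5.8] 72.9
{'intrinsics': array([[410.45167898,   0.        , 318.5881813 ],
       [  0.        , 410.45167898, 243.22704962],
       [  0.        ,   0.        ,   1.        ]]), 'mount': array([[ 3.14936369e-04, -9.52335976e-01, -3.05050963e-01,
         7.88201499e+01],
       [ 9.99999861e-01,  1.70619997e-04,  4.99748508e-04,
         3.57329362e-01],
       [-4.23880688e-04, -3.05051078e-01,  9.52335897e-01,
        -1.43412827e+02],
       [ 0.00000000e+00,  0.00000000e+00,  0.00000000e+00,
         1.00000000e+00]])}
```

View pics/w1.png

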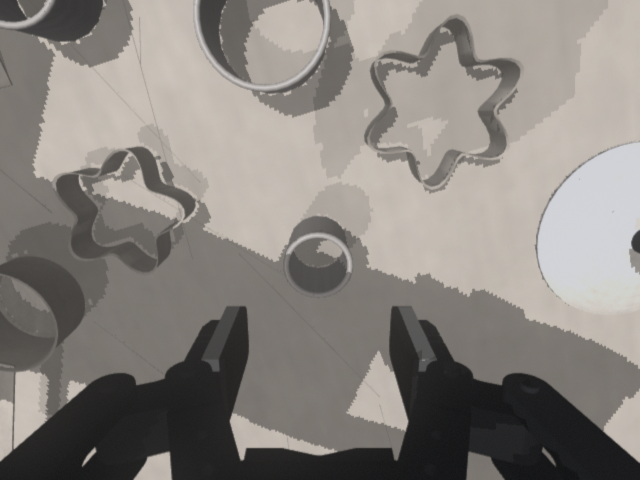

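Ring centred at (319,263), against a predicted (318,268), so it is aligned within about 2 mm. Descend and grip.

>>> {"method": "apply_moves", "body": {"rows": [[1,0,23,0,0,0],[0,0,24,0,0,0],[1,-1,23,0,0,0],[0,0,24,0,0,0.01],[0,0,0,0,0,0]]}}

```text
time: 2.58
tool_pos: [533.5, -350.7, 3.8]
tcp_rot: [-179.7, -0.1, 72.7]
ft_force: [0.2, 0.0, 0.0]
finger_gap: 54.1
grip_force: 0.0
```

>>> {"method": "apply_moves", "body": {"rows": [[0,0,0,0,0,0],[0,0,0,0,0,0],[0,0,0,0,0,0],[0,0,0,0,0,0],[0,0,0,0,0,0]], "fingers": 30}}

```text
time: 3.2
tool_pos: [536.1, -352.5, 7.4]
tcp_rot: [179.9, 0.0, 72.8]
ft_force: [-0.3, 0.6, 6.5]
finger_gap: 36.1
grip_force: 30.4
```

```bash
python3 plan.py '[[[536,-354,100,73.1,3],[583.3,185.8,100,73.1,12],[583.3,185.8,15,73.1,4],[583.3,185.8,10,73.1,1]]]'
```

```text
t 3.2 [ 536.1 -352.5    7.4] 72.8 F [-0.3  0.6  6.5] gap 36.1 j [-38.  25.  89.  -0.  66. -21.]
[[0,0,-31,0,0,-0.0],[-1,0,-31,0,0,-0.0],[0,0,-31,0,0,-0.01],[44,-9,0,0,0,0.0],[44,-9,0,0,0,0.0]]
[[44,-9,0,0,0,0.0],[44,-9,0,0,0,0.0],[44,-9,0,0,0,0.0],[44,-9,0,0,0,0.0],[44,-9,0,0,0,0.0]]
[[44,-9,0,0,0,0.0],[45,-9,0,0,0,0.0],[44,-9,0,0,0,0.0],[45,-10,0,0,0,0.0],[44,-9,0,0,0,0.0]]
[[0,0,21,0,0,0.0],[0,0,21,0,0,0.0],[0,0,22,0,0,0.0],[0,0,21,0,0,0.0],[0,0,5,0,0,0.0]]
end [583.4 185.5  10.4] 73.3
```

>>> {"method": "apply_moves", "body": {"rows": [[0,0,-31,0,0,0],[-1,0,-31,0,0,0],[0,0,-31,0,0,-0.01],[44,-9,0,0,0,0],[44,-9,0,0,0,0]]}}

```text
time: 3.82
tool_pos: [543.1, -262.9, 99.7]
tcp_rot: [180.0, 0.0, 73.2]
ft_force: [0.3, 0.3, -0.4]
finger_gap: 36.5
grip_force: 30.2
```

>>> {"method": "apply_moves", "body": {"rows": [[44,-9,0,0,0,0],[44,-9,0,0,0,0],[44,-9,0,0,0,0],[44,-9,0,0,0,0],[44,-9,0,0,0,0]]}}

```text
time: 4.45
tool_pos: [562.8, -38.3, 99.1]
tcp_rot: [-180.0, 0.0, 73.3]
ft_force: [-0.0, -0.7, -0.9]
finger_gap: 35.6
grip_force: 30.2
```

>>> {"method": "apply_moves", "body": {"rows": [[44,-9,0,0,0,0],[45,-9,0,0,0,0],[44,-9,0,0,0,0],[45,-10,0,0,0,0],[44,-9,0,0,0,0]]}}

```text
time: 5.08
tool_pos: [582.4, 187.6, 99.0]
tcp_rot: [-180.0, 0.0, 73.3]
ft_force: [-0.1, -0.4, 0.1]
finger_gap: 35.8
grip_force: 30.2
```

```bash
python3 plan.py '[[[583.3,185.8,20,73.1,4],[583.3,185.8,11,73.1,1]]]'; python3 - <<'E'
from h import *
im,d=eyes.snapshot("wrist"); cv2.imwrite("pics/w2.png",im[:,:,::-1])
E
```

```text
t 5.08 [582.4 187.6  99. ] 73.3 F [-0.1 -0.4  0.1] gap 35.8 j [13. 15. 91.  0. 74. 30.]
[[0,0,20,0,0,0.0],[0,0,20,0,0,0.0],[-1,1,20,0,0,0.0],[0,0,19,0,0,0.0],[0,0,9,0,0,0.0]]
end [583.1 186.3  11. ] 73.3
```

View pics/w2.png

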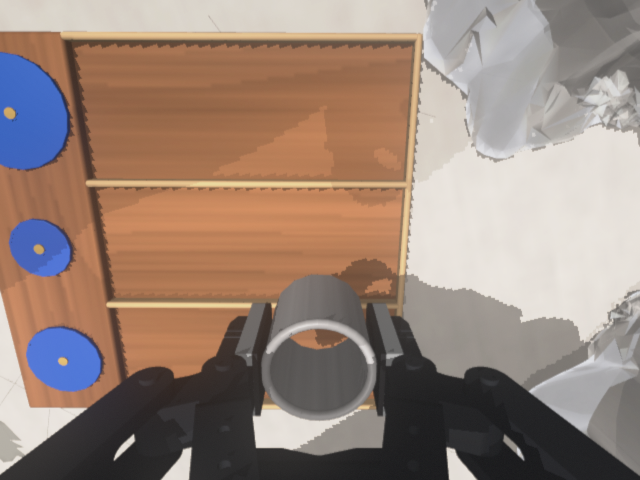

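The wrist view shows the ring held over the small lane. The point below the TCP, about (318,246), lies midway between the dividers at v=183 and v=304. Lower and release.

>>> {"method": "apply_moves", "body": {"rows": [[0,0,20,0,0,0],[0,0,20,0,0,0],[-1,1,20,0,0,0],[0,0,19,0,0,0],[0,0,8,0,0,0]]}}

```text
time: 5.75
tool_pos: [582.1, 183.9, 10.1]
tcp_rot: [-179.8, 0.1, 73.3]
ft_force: [-14.7, -4.2, 39.5]
finger_gap: 35.9
grip_force: 34.0
```

>>> {"method": "apply_moves", "body": {"rows": [[0,0,1,0,0,0],[0,0,0,0,0,0],[0,0,0,0,0,0],[0,0,0,0,0,0],[0,0,0,0,0,0]]}}

```text
time: 6.38
tool_pos: [583.5, 184.9, 11.5]
tcp_rot: [180.0, -0.0, 73.3]
ft_force: [0.5, 0.6, -0.9]
finger_gap: 36.2
grip_force: 30.2
```

>>> {"method": "apply_moves", "body": {"rows": [[0,0,0,0,0,0],[0,0,0,0,0,0],[0,0,0,0,0,0],[0,0,0,0,0,0],[0,0,0,0,0,0]], "fingers": 54}}

```text
time: 7.0
tool_pos: [583.4, 184.8, 11.3]
tcp_rot: [-180.0, -0.0, 73.3]
ft_force: [0.1, 0.2, -0.0]
finger_gap: 54.1
grip_force: 0.0
```

```bash
python3 plan.py '[[[583,186.5,101,73.1,3],[451.3,-49.9,100,73.1,7],[451.3,-49.9,7,73.1,4],[451.3,-49.9,7,73.1,1]]]'
```

```text
t 7.0 [583.4 184.8  11.3] 73.3 F [ 0.1  0.2 -0. ] gap 54.1 j [13. 21. 94.  0. 65. 29.]
[[0,0,-30,0,0,0.0],[1,0,-30,0,0,0.0],[0,-1,-30,0,0,0.0],[-38,-8,0,0,0,0.0],[-38,-8,0,0,0,0.0]]
[[-38,-8,0,0,0,0.0],[-37,-9,0,0,0,0.0],[-38,-8,0,0,0,0.0],[-37,-9,1,0,0,0.0],[-38,-8,0,0,0,0.0]]
[[0,0,23,0,0,0.0],[0,0,23,0,0,0.0],[0,0,24,0,0,0.0],[0,0,23,0,0,0.0],[0,0,0,0,0,0.0]]
end [451.4 -50.2   7.3] 73.3
```

Contact force was high at 39 N because the descent was fast, so I'll slow the last part. Next is small_b.

>>> {"method": "apply_moves", "body": {"rows": [[0,0,-30,0,0,0],[1,0,-30,0,0,0],[0,-1,-30,0,0,0],[-38,-8,0,0,0,0],[-38,-8,0,0,0,0]]}}

```text
time: 7.62
tool_pos: [545.6, 117.4, 102.0]
tcp_rot: [179.9, -0.0, 73.4]
ft_force: [-0.5, -0.4, 0.2]
finger_gap: 54.4
grip_force: 0.0
```

>>> {"method": "apply_moves", "body": {"rows": [[-38,-8,0,0,0,0],[-37,-9,0,0,0,0],[-38,-8,0,0,0,0],[-37,-9,1,0,0,0],[-38,-8,0,0,0,0]]}}

```text
time: 8.25
tool_pos: [450.8, -51.1, 100.4]
tcp_rot: [180.0, -0.0, 73.3]
ft_force: [0.6, -0.3, 0.6]
finger_gap: 53.7
grip_force: 0.0
```

>>> {"method": "apply_moves", "body": {"rows": [[0,0,28,0,0,0],[0,0,30,0,0,0],[0,0,20,0,0,0],[0,0,10,0,0,0],[0,0,5,0,0,0]]}}

```text
time: 8.88
tool_pos: [451.5, -50.2, 7.2]
tcp_rot: [-180.0, -0.0, 73.3]
ft_force: [0.6, -0.3, 0.7]
finger_gap: 54.2
grip_force: 0.0
```

>>> {"method": "apply_moves", "body": {"rows": [[0,0,0,0,0,0],[0,0,0,0,0,0],[0,0,0,0,0,0],[0,0,0,0,0,0],[0,0,0,0,0,0]], "fingers": 30}}

```text
time: 9.5
tool_pos: [451.9, -50.3, 7.8]
tcp_rot: [179.9, -0.0, 73.3]
ft_force: [0.1, 0.2, 4.8]
finger_gap: 35.0
grip_force: 30.3
```

```bash
python3 plan.py '[[[451.4,-50.2,100,73.1,3],[502,210.5,100,73.1,7],[502,210.5,30,73.1,3],[502,210.5,12,73.1,4],[502,210.5,11,73.1,3]]]'
```

```text
t 9.5 [451.9 -50.3   7.8] 73.3 F [0.1 0.2 4.8] gap 35.0 j [-13.  -1. 119.   0.  62.   4.]
[[0,0,-31,0,0,0.0],[0,0,-31,0,0,0.0],[0,-1,-30,0,0,0.0],[38,-4,0,0,0,0.0],[38,-4,0,0,0,0.0]]
[[38,-4,0,0,0,0.0],[38,-3,0,0,0,0.0],[37,-4,0,0,0,0.0],[38,-3,0,0,0,0.0],[37,-4,0,0,0,0.0]]
[[0,0,23,0,0,0.0],[0,0,23,0,0,0.0],[0,0,24,0,0,0.0],[0,0,4,0,0,0.0],[0,0,5,0,0,0.0]]
[[0,0,4,0,0,0.0],[0,0,5,0,0,0.0],[0,0,0,0,0,0.0],[0,0,0,0,0,0.0],[0,0,1,0,0,0.0]]
end [501.8 210.3  10.8] 73.3
```

>>> {"method": "apply_moves", "body": {"rows": [[0,0,-31,0,0,0],[0,0,-31,0,0,0],[0,-1,-30,0,0,0],[38,-4,0,0,0,0],[38,-4,0,0,0,0]]}}

```text
time: 10.12
tool_pos: [465.0, 25.7, 99.9]
tcp_rot: [179.9, -0.0, 73.2]
ft_force: [0.7, -0.3, -1.1]
finger_gap: 35.1
grip_force: 30.2
```

>>> {"method": "apply_moves", "body": {"rows": [[38,-4,0,0,0,0],[38,-3,0,0,0,0],[37,-4,0,0,0,0],[38,-3,0,0,0,0],[37,-4,0,0,0,0]]}}

```text
time: 10.75
tool_pos: [501.2, 211.6, 99.0]
tcp_rot: [-180.0, 0.0, 73.3]
ft_force: [-0.5, -0.8, -0.6]
finger_gap: 34.7
grip_force: 30.2
```

>>> {"method": "apply_moves", "body": {"rows": [[0,0,23,0,0,0],[0,0,23,0,0,0],[0,0,22,0,0,0],[0,0,7,0,0,0],[0,0,5,0,0,0]]}}

```text
time: 11.38
tool_pos: [501.3, 210.4, 19.2]
tcp_rot: [-180.0, 0.0, 73.3]
ft_force: [-0.9, -0.1, -0.4]
finger_gap: 34.9
grip_force: 30.2
```

>>> {"method": "apply_moves", "body": {"rows": [[0,0,4,0,0,0],[0,0,3,0,0,0],[0,0,2,0,0,0],[0,0,0,0,0,0],[0,0,0,0,0,0]]}}

```text
time: 12.0
tool_pos: [501.7, 210.6, 10.8]
tcp_rot: [180.0, -0.0, 73.3]
ft_force: [-1.1, -1.3, 5.5]
finger_gap: 35.2
grip_force: 30.5
```

>>> {"method": "apply_moves", "body": {"rows": [[0,0,0,0,0,0],[0,0,0,0,0,0],[0,0,0,0,0,0],[0,0,0,0,0,0],[0,0,0,0,0,0]], "fingers": 54}}

```text
time: 12.62
tool_pos: [501.3, 210.4, 10.2]
tcp_rot: [-180.0, 0.0, 73.3]
ft_force: [0.9, 0.0, -0.1]
finger_gap: 54.1
grip_force: 0.0
```

```bash
python3 plan.py '[[[502,210.5,101,73.1,3],[444.8,-184.3,100,125,11],[444.8,-184.3,100,125,1],[444.8,-184.3,7,125,5]]]'
```

```text
t 12.62 [501.3 210.4  10.2] 73.3 F [ 0.9  0.  -0.1] gap 54.1 j [ 17.  12. 105.  -0.  63.  34.]
[[0,0,-30,0,0,0.0],[0,0,-30,0,0,0.0],[0,1,-31,0,0,0.0],[-36,5,0,0,0,-0.08],[-36,2,0,0,0,-0.08]]
[[-36,0,0,0,0,-0.08],[-36,-3,0,0,0,-0.08],[-36,-6,0,0,0,-0.08],[-35,-9,0,0,0,-0.08],[-34,-12,0,0,0,-0.08]]
[[-33,-15,0,0,0,-0.09],[-32,-18,0,0,0,-0.08],[-30,-20,1,0,0,-0.09],[-29,-22,0,0,0,-0.08],[0,0,0,0,0,-0.0]]
[[0,0,19,0,0,-0.0],[0,0,19,0,0,-0.0],[0,0,18,0,0,-0.0],[0,0,19,0,0,-0.0],[0,0,18,0,0,-0.0]]
end [ 445.1 -184.3    7.2] 124.9
```

>>> {"method": "apply_moves", "body": {"rows": [[0,0,-30,0,0,0],[0,0,-30,0,0,0],[0,1,-31,0,0,0],[-36,5,0,0,0,-0.08],[-36,2,0,0,0,-0.08]]}}

```text
time: 13.25
tool_pos: [491.4, 138.1, 102.0]
tcp_rot: [179.9, -0.0, 82.7]
ft_force: [0.4, 0.8, 0.3]
finger_gap: 54.0
grip_force: 0.0
```

>>> {"method": "apply_moves", "body": {"rows": [[-36,0,0,0,0,-0.08],[-36,-3,0,0,0,-0.08],[-36,-6,0,0,0,-0.08],[-35,-9,0,0,0,-0.08],[-34,-12,0,0,0,-0.08]], "fingers": 63}}

```text
time: 13.88
tool_pos: [465.9, -41.6, 101.4]
tcp_rot: [180.0, 0.0, 105.6]
ft_force: [-0.0, -0.2, 0.2]
finger_gap: 63.3
grip_force: 0.0
```

>>> {"method": "apply_moves", "body": {"rows": [[-33,-15,0,0,0,-0.09],[-32,-18,0,0,0,-0.08],[-30,-20,1,0,0,-0.09],[-29,-22,0,0,0,-0.08],[0,0,0,0,0,0]]}}

```text
time: 14.5
tool_pos: [444.8, -186.4, 100.5]
tcp_rot: [-180.0, 0.0, 124.7]
ft_force: [0.3, 0.3, -0.3]
finger_gap: 63.1
grip_force: 0.0
```

```bash
python3 plan.py '[[[444.8,-184.3,7,125,5]]]'; python3 - <<'E'
from h import *
im,d=eyes.snapshot("wrist"); cv2.imwrite("pics/w3.png",im[:,:,::-1])
E
```

```text
t 14.5 [ 444.8 -186.4  100.5] 124.7 F [ 0.3  0.3 -0.3] gap 63.1 j [-29.  -5. 112.  -0.  73. -64.]
[[0,0,19,0,0,-0.0],[0,0,19,0,0,-0.0],[1,0,19,0,0,-0.0],[0,1,18,0,0,-0.0],[1,0,19,0,0,-0.0]]
end [ 444.5 -184.2    6.5] 124.7
```

View pics/w3.png

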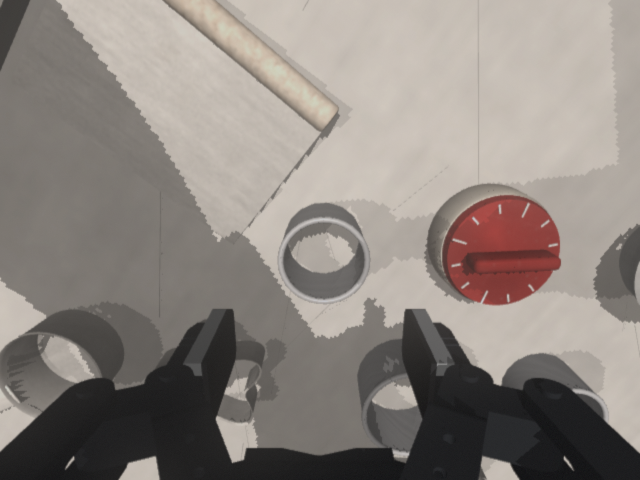

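Medium ring rim at (324,260), against a predicted (318,268). Nudge +2 in x and +2 in y; the gap to the timer at (430,245) is clear.

>>> {"method": "apply_moves", "body": {"rows": [[1,1,28,0,0,0],[1,1,28,0,0,0],[0,0,20,0,0,0],[0,0,11,0,0,0],[0,0,6,0,0,0]]}}

```text
time: 15.18
tool_pos: [445.7, -180.9, 7.0]
tcp_rot: [-180.0, -0.0, 124.9]
ft_force: [0.3, 0.6, 1.6]
finger_gap: 63.3
grip_force: 0.0
```

>>> {"method": "apply_moves", "body": {"rows": [[0,0,0,0,0,0],[0,0,0,0,0,0],[0,0,0,0,0,0],[0,0,0,0,0,0],[0,0,0,0,0,0]], "fingers": 40}}

```text
time: 15.8
tool_pos: [445.8, -181.7, 7.6]
tcp_rot: [180.0, 0.0, 124.9]
ft_force: [-0.3, 0.4, 0.4]
finger_gap: 48.1
grip_force: 31.0
```

```bash
python3 plan.py '[[[443,-184.5,100,125,3],[561.1,113.5,100,73.1,11],[561.1,113.5,100,73.1,1],[561.1,113.5,20,73.1,5]]]'
```

```text
t 15.8 [ 445.8 -181.7    7.6] 124.9 F [-0.3  0.4  0.4] gap 48.1 j [-28.   3. 115.   0.  62. -63.]
[[0,-1,-31,0,0,-0.0],[0,-1,-31,0,0,-0.0],[-1,-2,-30,0,0,-0.0],[16,24,0,0,0,0.08],[18,23,0,0,0,0.08]]
[[20,21,0,0,0,0.08],[21,20,0,0,0,0.08],[23,18,0,0,0,0.08],[24,16,0,0,0,0.08],[26,14,0,0,0,0.08]]
[[27,12,0,0,0,0.09],[28,10,0,0,0,0.08],[28,7,0,0,0,0.09],[29,5,0,0,0,0.08],[0,0,0,0,0,0.0]]
[[0,0,16,0,0,0.0],[0,0,16,0,0,0.0],[0,0,16,0,0,0.0],[0,0,16,0,0,0.0],[0,0,16,0,0,0.0]]
end [560.8 114.1  19.6] 73.3
```

>>> {"method": "apply_moves", "body": {"rows": [[0,0,-31,0,0,0],[0,-2,-31,0,0,0],[-1,-2,-30,0,0,0],[16,24,0,0,0,0.08],[18,23,0,0,0,0.08]]}}

```text
time: 16.42
tool_pos: [464.8, -130.5, 100.0]
tcp_rot: [179.9, 0.1, 115.5]
ft_force: [-0.9, -0.1, -0.8]
finger_gap: 48.1
grip_force: 31.2
```

>>> {"method": "apply_moves", "body": {"rows": [[20,21,0,0,0,0.08],[21,20,0,0,0,0.08],[23,18,0,0,0,0.08],[24,16,0,0,0,0.08],[26,14,0,0,0,0.08]]}}

```text
time: 17.05
tool_pos: [517.6, 5.7, 99.3]
tcp_rot: [-180.0, -0.0, 92.6]
ft_force: [-0.4, -0.1, 0.1]
finger_gap: 47.6
grip_force: 31.2
```

>>> {"method": "apply_moves", "body": {"rows": [[27,12,0,0,0,0.09],[28,10,0,0,0,0.08],[28,7,0,0,0,0.09],[29,5,0,0,0,0.08],[0,0,0,0,0,0]]}}

```text
time: 17.68
tool_pos: [560.8, 115.8, 99.2]
tcp_rot: [180.0, -0.0, 73.4]
ft_force: [-0.3, -1.1, -0.4]
finger_gap: 47.7
grip_force: 31.2
```

>>> {"method": "apply_moves", "body": {"rows": [[0,0,22,0,0,0],[0,0,22,0,0,0],[0,0,20,0,0,0],[0,0,10,0,0,0],[0,0,5,0,0,0]]}}

```text
time: 18.3
tool_pos: [560.3, 113.9, 19.7]
tcp_rot: [-180.0, 0.0, 73.3]
ft_force: [0.1, -0.6, 0.5]
finger_gap: 47.8
grip_force: 31.2
```

>>> {"method": "apply_moves", "body": {"rows": [[0,0,4,0,0,0],[0,0,3,0,0,0],[0,0,2,0,0,0],[0,0,0,0,0,0],[0,0,0,0,0,0]]}}

```text
time: 18.92
tool_pos: [560.7, 114.3, 11.5]
tcp_rot: [180.0, -0.0, 73.3]
ft_force: [0.3, 0.1, -0.5]
finger_gap: 47.8
grip_force: 31.2
```

```bash
python3 plan.py '[[[561.1,113.5,101,73.1,3],[625.7,-185.4,100,73.1,7],[625.7,-185.4,7,73.1,5]]]'
```

```text
t 18.93 [560.7 114.3  11.5] 73.3 F [ 0.3  0.1 -0.5] gap 47.8 j [  6.  16. 100.   0.  64.  23.]
[[0,0,-30,0,0,0.0],[0,0,-30,0,0,0.0],[-1,1,-29,0,0,0.0],[-38,21,0,0,0,0.0],[-38,21,0,0,0,0.0]]
[[-38,21,0,0,0,0.0],[-38,21,0,0,0,0.0],[-38,21,0,0,0,0.0],[-39,21,0,0,0,0.0],[-38,21,1,0,0,0.0]]
[[0,0,19,0,0,0.0],[0,0,18,0,0,0.0],[0,0,19,0,0,0.0],[0,0,18,0,0,0.0],[0,0,19,0,0,0.0]]
end [ 625.6 -184.9    6.5] 73.3
```

>>> {"method": "apply_moves", "body": {"rows": [[0,0,0,0,0,0],[0,0,0,0,0,0],[0,0,0,0,0,0],[0,0,0,0,0,0],[0,0,0,0,0,0]], "fingers": 63}}

```text
time: 19.55
tool_pos: [560.5, 114.2, 11.3]
tcp_rot: [-180.0, 0.0, 73.3]
ft_force: [-0.2, -0.7, 0.6]
finger_gap: 62.9
grip_force: 0.0
```

>>> {"method": "apply_moves", "body": {"rows": [[0,0,-30,0,0,0],[0,0,-30,0,0,0],[-1,1,-29,0,0,0],[-38,21,0,0,0,0],[-38,21,0,0,0,0]]}}

```text
time: 20.18
tool_pos: [580.2, 27.6, 101.2]
tcp_rot: [179.9, -0.0, 73.4]
ft_force: [-0.5, 0.1, 0.0]
finger_gap: 62.9
grip_force: 0.0
```

>>> {"method": "apply_moves", "body": {"rows": [[-38,21,0,0,0,0],[-38,21,0,0,0,0],[-38,21,0,0,0,0],[-39,21,0,0,0,0],[-38,21,1,0,0,0]]}}

```text
time: 20.8
tool_pos: [625.6, -186.5, 99.3]
tcp_rot: [180.0, -0.0, 73.3]
ft_force: [0.5, 1.1, -0.6]
finger_gap: 62.4
grip_force: 0.0
```

```bash
python3 plan.py '[[[625.7,-185.4,7,73.1,5]]]'; python3 - <<'E'
from h import *
im,d=eyes.snapshot("wrist"); cv2.imwrite("pics/w4.png",im[:,:,::-1])
E
```

```text
t 20.8 [ 625.6 -186.5   99.3] 73.3 F [ 0.5  1.1 -0.6] gap 62.4 j [-21.  21.  84.   0.  75.  -4.]
[[0,0,18,0,0,0.0],[0,0,19,0,0,0.0],[0,0,18,0,0,0.0],[1,0,19,0,0,0.0],[0,0,18,0,0,0.0]]
end [ 625.9 -185.5    7.3] 73.3
```

View pics/w4.png

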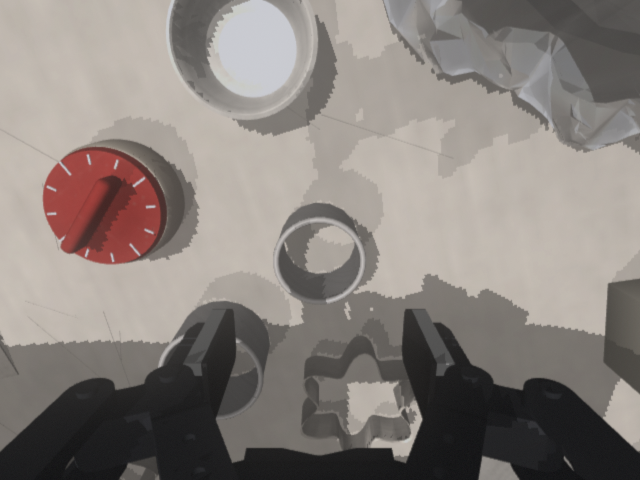

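Medium ring at (319,260), and both finger landing spots are clear. Descend and grip.

>>> {"method": "apply_moves", "body": {"rows": [[1,0,28,0,0,0],[1,0,28,0,0,0],[0,0,20,0,0,0],[0,0,11,0,0,0],[0,0,6,0,0,0]]}}

```text
time: 21.48
tool_pos: [626.1, -183.0, 6.0]
tcp_rot: [-180.0, -0.0, 73.3]
ft_force: [0.3, 1.2, -0.7]
finger_gap: 62.9
grip_force: 0.0
```

>>> {"method": "apply_moves", "body": {"rows": [[0,0,0,0,0,0],[0,0,0,0,0,0],[0,0,0,0,0,0],[0,0,0,0,0,0],[0,0,0,0,0,0]], "fingers": 40}}

```text
time: 22.1
tool_pos: [626.2, -183.1, 6.7]
tcp_rot: [180.0, 0.0, 73.3]
ft_force: [-0.1, 1.6, 1.8]
finger_gap: 47.0
grip_force: 31.0
```

```bash
python3 plan.py '[[[626,-183.5,100,73.3,3],[479.8,138.2,100,73.1,9],[479.8,138.2,100,73.1,3],[479.8,138.2,20,73.1,5]]]'
```

```text
t 22.1 [ 626.2 -183.1    6.7] 73.3 F [-0.1  1.6  1.8] gap 47.0 j [-21.  27.  87.   0.  67.  -4.]
[[0,0,-31,0,0,0.0],[0,0,-31,0,0,0.0],[0,0,-31,0,0,0.0],[30,-26,0,0,0,0.0],[29,-26,0,0,0,0.0]]
[[30,-26,0,0,0,0.0],[29,-26,0,0,0,0.0],[30,-26,0,0,0,0.0],[29,-26,0,0,0,0.0],[30,-25,0,0,0,0.0]]
[[29,-26,0,0,0,0.0],[30,-25,0,0,0,0.0],[0,0,0,0,0,0.0],[0,0,0,0,0,0.0],[0,0,0,0,0,0.0]]
[[0,0,16,0,0,0.0],[0,0,16,0,0,0.0],[0,0,16,0,0,0.0],[0,0,16,0,0,0.0],[0,0,16,0,0,0.0]]
end [480.3 138.2  19.7] 73.3
```

>>> {"method": "apply_moves", "body": {"rows": [[0,0,-31,0,0,0],[0,0,-31,0,0,0],[0,0,-31,0,0,0],[30,-26,0,0,0,0],[29,-26,0,0,0,0]]}}

```text
time: 22.72
tool_pos: [593.1, -111.2, 100.0]
tcp_rot: [179.9, -0.0, 73.3]
ft_force: [0.6, 0.2, -0.7]
finger_gap: 47.0
grip_force: 31.1
```

>>> {"method": "apply_moves", "body": {"rows": [[30,-26,0,0,0,0],[29,-26,0,0,0,0],[30,-26,0,0,0,0],[29,-26,0,0,0,0],[30,-25,0,0,0,0]]}}

```text
time: 23.35
tool_pos: [511.3, 68.2, 99.4]
tcp_rot: [180.0, -0.0, 73.3]
ft_force: [-0.6, 0.0, -1.0]
finger_gap: 47.2
grip_force: 31.1
```

>>> {"method": "apply_moves", "body": {"rows": [[29,-26,0,0,0,0],[30,-25,0,0,0,0],[0,0,16,0,0,0],[0,0,20,0,0,0],[0,0,20,0,0,0]]}}

```text
time: 23.98
tool_pos: [480.2, 137.7, 42.3]
tcp_rot: [180.0, 0.0, 73.3]
ft_force: [-0.5, 0.5, -1.4]
finger_gap: 47.0
grip_force: 31.1
```

>>> {"method": "apply_moves", "body": {"rows": [[0,0,13,0,0,0],[0,0,9,0,0,0],[0,0,5,0,0,0],[0,0,4,0,0,0],[0,0,2,0,0,0]]}}

```text
time: 24.6
tool_pos: [480.3, 138.4, 10.5]
tcp_rot: [180.0, -0.0, 73.3]
ft_force: [0.7, -0.2, 0.0]
finger_gap: 47.3
grip_force: 31.1
```

>>> {"method": "apply_moves", "body": {"rows": [[0,0,1,0,0,0],[0,0,0,0,0,0],[0,0,0,0,0,0],[0,0,0,0,0,0],[0,0,0,0,0,0]]}}

```text
time: 25.22
tool_pos: [480.3, 138.4, 9.6]
tcp_rot: [180.0, -0.0, 73.3]
ft_force: [-0.8, 0.4, 3.1]
finger_gap: 47.3
grip_force: 31.3
```

>>> {"method": "apply_moves", "body": {"rows": [[0,0,0,0,0,0],[0,0,0,0,0,0],[0,0,0,0,0,0],[0,0,0,0,0,0],[0,0,0,0,0,0]], "fingers": 63}}

```text
time: 25.85
tool_pos: [480.0, 138.3, 9.3]
tcp_rot: [-180.0, 0.0, 73.3]
ft_force: [-0.6, -0.8, 0.0]
finger_gap: 62.8
grip_force: 0.0
```

```bash
python3 plan.py '[[[479.8,138.2,101,73.3,3],[545,-233.7,100,98,10],[545,-233.7,100,98,2],[545,-233.7,7,98,5]]]'
```

```text
t 25.85 [480.  138.3   9.3] 73.3 F [-0.6 -0.8  0. ] gap 62.8 j [ 10.   5. 112.  -0.  62.  27.]
[[0,0,-31,0,0,0.0],[0,0,-30,0,0,0.0],[0,0,-31,0,0,0.0],[-34,17,0,0,0,-0.04],[-34,16,0,0,0,-0.04]]
[[-35,14,0,0,0,-0.04],[-36,13,0,0,0,-0.04],[-36,11,0,0,0,-0.05],[-36,9,0,0,0,-0.04],[-37,8,0,0,0,-0.05]]
[[-37,6,0,0,0,-0.04],[-38,5,1,0,0,-0.05],[-38,3,0,0,0,-0.04],[0,0,0,0,0,-0.0],[0,0,0,0,0,-0.0]]
[[0,0,19,0,0,-0.0],[0,0,19,0,0,-0.0],[0,0,18,0,0,-0.0],[0,0,19,0,0,-0.0],[0,0,18,0,0,-0.0]]
end [ 545.3 -234.1    7.3] 98.0
```

>>> {"method": "apply_moves", "body": {"rows": [[0,0,-31,0,0,0],[0,0,-30,0,0,0],[0,0,-31,0,0,0],[-34,17,0,0,0,-0.04],[-34,16,0,0,0,-0.04]]}}

```text
time: 26.48
tool_pos: [494.2, 63.4, 102.1]
tcp_rot: [179.9, -0.0, 78.1]
ft_force: [-0.0, 0.1, -0.0]
finger_gap: 63.1
grip_force: 0.0
```

>>> {"method": "apply_moves", "body": {"rows": [[-35,14,0,0,0,-0.04],[-36,13,0,0,0,-0.04],[-36,11,0,0,0,-0.05],[-36,9,0,0,0,-0.04],[-37,8,0,0,0,-0.05]], "fingers": 75}}

```text
time: 27.1
tool_pos: [525.5, -123.1, 101.3]
tcp_rot: [180.0, -0.0, 90.6]
ft_force: [0.5, -0.6, 0.2]
finger_gap: 74.9
grip_force: 0.0
```

>>> {"method": "apply_moves", "body": {"rows": [[-37,6,0,0,0,-0.04],[-38,5,1,0,0,-0.05],[-38,3,0,0,0,-0.04],[0,0,0,0,0,0],[0,0,0,0,0,0]]}}

```text
time: 27.72
tool_pos: [545.1, -233.7, 99.9]
tcp_rot: [-180.0, -0.0, 97.9]
ft_force: [-0.7, -0.2, 0.6]
finger_gap: 74.8
grip_force: 0.0
```

```bash
python3 plan.py '[[[545,-233.7,6,98,5]]]'; python3 - <<'E'
from h import *
im,d=eyes.snapshot("wrist"); im2,_=eyes.snapshot("top")
cv2.imwrite("pics/w5.png",np.hstack([cv2.resize(im,(400,300)),cv2.resize(im2[130:340,140:420],(400,300))])[:,:,::-1])
E
```

```text
t 27.73 [ 545.1 -233.7   99.9] 97.9 F [-0.7 -0.2  0.6] gap 74.8 j [-28.  12.  94.   0.  74. -36.]
[[0,0,19,0,0,-0.0],[0,0,19,0,0,-0.0],[0,0,19,0,0,-0.0],[0,0,18,0,0,-0.0],[0,0,19,0,0,-0.0]]
end [ 545.1 -233.7    5.9] 97.9
```

View pics/w5.png

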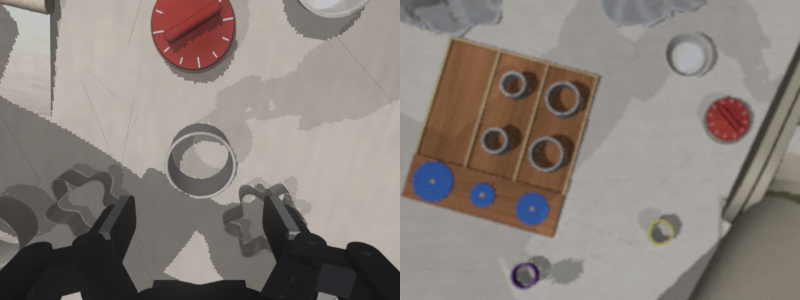

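Left half: the large ring rim is at about (322,261) in full-resolution pixels, clear of both star-like cutters. Right half: four rings stand correctly in the small and medium lanes. Grip large.

>>> {"method": "apply_moves", "body": {"rows": [[2,1,28,0,0,0],[1,1,28,0,0,0],[0,0,20,0,0,0],[0,0,11,0,0,0],[0,0,7,0,0,0]]}}

```text
time: 28.45
tool_pos: [547.1, -230.8, 6.1]
tcp_rot: [180.0, 0.0, 98.0]
ft_force: [-0.0, -0.5, -0.3]
finger_gap: 75.2
grip_force: 0.0
```

>>> {"method": "apply_moves", "body": {"rows": [[0,0,0,0,0,0],[0,0,0,0,0,0],[0,0,0,0,0,0],[0,0,0,0,0,0],[0,0,0,0,0,0]], "fingers": 52}}

```text
time: 29.08
tool_pos: [547.1, -231.0, 6.6]
tcp_rot: [180.0, 0.0, 98.0]
ft_force: [0.1, -0.7, 0.8]
finger_gap: 59.0
grip_force: 32.4
```

```bash
python3 plan.py '[[[546.5,-231,100,97.9,4],[562.1,271.9,100,73.1,13],[562.1,271.9,100,73.1,3],[562.1,271.9,20,73.1,5]]]'
```

```text
t 29.07 [ 547.1 -231.     6.6] 98.0 F [ 0.1 -0.7  0.8] gap 59.0 j [-28.  19.  97.  -0.  64. -36.]
[[0,0,-23,0,0,0.0],[0,0,-23,0,0,0.0],[0,0,-24,0,0,0.0],[0,-1,-23,0,0,0.0],[38,7,0,0,0,0.03]]
[[38,5,0,0,0,0.03],[39,4,0,0,0,0.03],[39,3,0,0,0,0.03],[39,2,0,0,0,0.03],[39,1,0,0,0,0.04]]
[[39,-1,0,0,0,0.03],[38,-2,0,0,0,0.04],[38,-3,0,0,0,0.03],[38,-5,0,0,0,0.04],[38,-6,0,0,0,0.03]]
[[38,-7,0,0,0,0.04],[38,-9,0,0,0,0.03],[0,0,0,0,0,0.0],[0,0,0,0,0,0.0],[0,0,0,0,0,0.0]]
[[0,0,16,0,0,0.0],[0,0,16,0,0,0.0],[0,0,16,0,0,0.0],[0,0,16,0,0,0.0],[0,0,16,0,0,0.0]]
end [561.7 271.7  19.6] 73.3
```

>>> {"method": "apply_moves", "body": {"rows": [[0,0,-23,0,0,0],[0,0,-23,0,0,0],[0,0,-24,0,0,0],[0,-1,-23,0,0,0],[38,7,0,0,0,0.03]]}}

```text
time: 29.7
tool_pos: [549.3, -194.8, 102.3]
tcp_rot: [179.7, 0.2, 96.0]
ft_force: [0.2, 0.2, -0.6]
finger_gap: 59.0
grip_force: 32.6
```

>>> {"method": "apply_moves", "body": {"rows": [[38,5,0,0,0,0.03],[39,4,0,0,0,0.03],[39,3,0,0,0,0.03],[39,2,0,0,0,0.03],[39,1,0,0,0,0.04]]}}

```text
time: 30.32
tool_pos: [553.0, 3.5, 99.4]
tcp_rot: [180.0, -0.0, 87.0]
ft_force: [0.5, 0.3, 1.0]
finger_gap: 59.3
grip_force: 32.6
```

>>> {"method": "apply_moves", "body": {"rows": [[39,-1,0,0,0,0.03],[38,-2,0,0,0,0.04],[38,-3,0,0,0,0.03],[38,-5,0,0,0,0.04],[38,-6,0,0,0,0.03]]}}

```text
time: 30.95
tool_pos: [558.8, 195.4, 99.3]
tcp_rot: [180.0, 0.0, 77.3]
ft_force: [-0.1, -0.2, 0.2]
finger_gap: 58.8
grip_force: 32.6
```

>>> {"method": "apply_moves", "body": {"rows": [[38,-7,0,0,0,0.04],[38,-9,0,0,0,0.03],[0,0,0,0,0,0],[0,0,0,0,0,0],[0,0,0,0,0,0]]}}

```text
time: 31.58
tool_pos: [561.6, 270.7, 99.2]
tcp_rot: [-180.0, 0.0, 73.3]
ft_force: [-0.2, 0.5, -0.3]
finger_gap: 58.9
grip_force: 32.6
```

```bash
python3 plan.py '[[[562.1,271.9,20,73.1,5]]]'; python3 - <<'E'
from h import *
im,d=eyes.snapshot("wrist"); cv2.imwrite("pics/w6.png",im[:,:,::-1])
E
```

```text
t 31.57 [561.6 270.7  99.2] 73.3 F [-0.2  0.5 -0.3] gap 58.9 j [21. 17. 89. -0. 74. 38.]
[[0,0,16,0,0,0.0],[0,0,16,0,0,0.0],[0,0,16,0,0,0.0],[1,0,16,0,0,0.0],[0,0,15,0,0,0.0]]
end [561.9 271.6  20.2] 73.3
```

View pics/w6.png

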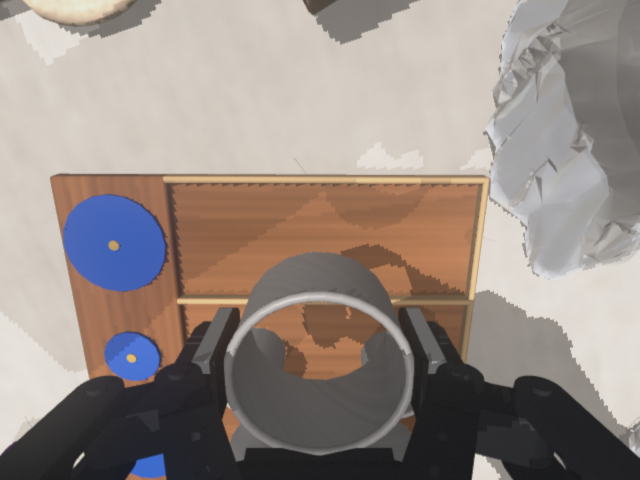

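The lane is centred at v≈241, against a predicted 250 below the TCP, so shift +3 mm in tool x and lower gently.

>>> {"method": "apply_moves", "body": {"rows": [[2,0,22,0,0,0],[1,0,22,0,0,0],[0,0,20,0,0,0],[0,0,9,0,0,0],[0,0,5,0,0,0]]}}

```text
time: 32.25
tool_pos: [561.9, 274.5, 20.2]
tcp_rot: [-179.9, 0.0, 73.3]
ft_force: [1.0, 0.9, -1.0]
finger_gap: 58.6
grip_force: 32.6
```

>>> {"method": "apply_moves", "body": {"rows": [[0,0,4,0,0,0],[0,0,3,0,0,0],[0,0,2,0,0,0],[0,0,1,0,0,0],[0,0,0,0,0,0]]}}

```text
time: 32.88
tool_pos: [562.4, 274.7, 11.4]
tcp_rot: [180.0, -0.0, 73.3]
ft_force: [0.1, 0.6, -0.5]
finger_gap: 59.0
grip_force: 32.6
```

```bash
python3 plan.py '[[[562.1,271.9,9,73.1,5]]]'
```

```text
t 32.88 [562.4 274.7  11.4] 73.3 F [ 0.1  0.6 -0.5] gap 59.0 j [21. 23. 91. -0. 66. 38.]
[[-1,0,0,0,0,0.0],[0,0,1,0,0,0.0],[-1,0,0,0,0,0.0],[0,0,1,0,0,0.0],[-1,1,0,0,0,0.0]]
end [562.5 271.5   9.4] 73.3
```

>>> {"method": "apply_moves", "body": {"rows": [[0,0,0.5,0,0,0],[0,0,0.5,0,0,0],[0,0,0.5,0,0,0],[0,0,0,0,0,0],[0,0,0,0,0,0]]}}

```text
time: 33.5
tool_pos: [562.3, 274.7, 9.8]
tcp_rot: [-180.0, 0.0, 73.3]
ft_force: [0.1, 0.3, -1.9]
finger_gap: 58.7
grip_force: 32.6
```

>>> {"method": "apply_moves", "body": {"rows": [[0,0,0,0,0,0],[0,0,0,0,0,0],[0,0,0,0,0,0],[0,0,0,0,0,0],[0,0,0,0,0,0]], "fingers": 75}}

```text
time: 34.12
tool_pos: [562.4, 274.7, 9.8]
tcp_rot: [180.0, -0.0, 73.3]
ft_force: [0.0, -0.6, -0.1]
finger_gap: 75.3
grip_force: 0.0
```

>>> {"method": "apply_moves", "body": {"rows": [[0,0,-20,0,0,0],[0,0,-30,0,0,0],[0,0,-40,0,0,0],[0,0,-40,0,0,0],[-30,0,-30,0,0,0]]}}

```text
time: 34.75
tool_pos: [554.8, 247.2, 174.1]
tcp_rot: [179.8, -0.2, 73.4]
ft_force: [0.4, 1.1, 0.3]
finger_gap: 74.8
grip_force: 0.0
```

>>> {"method": "apply_moves", "body": {"rows": [[-45,0,0,0,0,0],[-45,0,0,0,0,0],[-45,0,0,0,0,0],[-45,0,0,0,0,0],[-45,0,0,0,0,0]]}}

```text
time: 35.38
tool_pos: [489.1, 29.1, 171.6]
tcp_rot: [179.9, -0.0, 73.3]
ft_force: [1.6, -1.0, -0.0]
finger_gap: 74.8
grip_force: 0.0
```

>>> {"method": "apply_moves", "body": {"rows": [[-45,0,0,0,0,0],[-45,0,0,0,0,0],[-45,0,0,0,0,0],[-45,0,0,0,0,0],[0,0,0,0,0,0]]}}

```text
time: 36.0
tool_pos: [437.2, -144.6, 171.5]
tcp_rot: [179.9, 0.1, 73.1]
ft_force: [0.2, -0.3, 1.0]
finger_gap: 75.0
grip_force: 0.0
```

```bash
python3 - <<'E'
from h import *
from scipy.optimize import least_squares
im,d=eyes.snapshot("top"); P=cloud("top",d); P[d==0]=np.nan
x,y,z=P[...,0],P[...,1],P[...,2]
e=np.array([.957,-.291]); n=np.array([.291,.957])
G={"s":(425.4,233.8),"m":(403.2,161.5),"l":(447.3,306.8)}
for k,D,cx,cy in [("s",36,583,186),("s",36,502,210),("m",48,561,114),("m",48,480,138),("l",60,562,274)]:
    m=(np.hypot(x-cx,y-cy)<D/2+12)&(z>30)&(z<60); X,Y=x[m],y[m]
    s=least_squares(lambda p:np.hypot(X-p[0],Y-p[1])-p[2],[cx,cy,D/2],loss="soft_l1",f_scale=2).x
    q=s[:2]-G[k]; print(k,s.round(1),"along",(q@e).round(1),"across",(q@n).round(1),"ztop",np.nanpercentile(z[m],95).round(1))
for nm in ["star_cutter","wavy_cutter","tin","timer"]:
    print(nm,[np.round(r["xyz"]) for r in models.place_of(nm,"top")[:1]])
cv2.imwrite("pics/end.png",np.hstack([cv2.resize(im[140:310,130:300],(500,500)),cv2.resize(im[130:300,310:500],(300,500))[:,:]])[:,:,::-1])
E
```

```text
s [582.2 182.3  16.9] along 165.0 across -3.7 ztop 44.4
s [501.1 209.2  16.9] along 79.6 across -1.5 ztop 44.7
m [559.3 110.7  22.8] along 164.1 across -3.2 ztop 45.4
m [479.4 135.5  22.8] along 80.4 across -2.7 ztop 44.6
l [560.6 269.6  28.9] along 119.2 across -2.7 ztop 44.4
star_cutter []
wavy_cutter [array([ 622., -292.,   -2.])]
tin [array([625., -73.,  -3.])]
timer [array([ 523., -127.,   -3.])]
```

View pics/end.png

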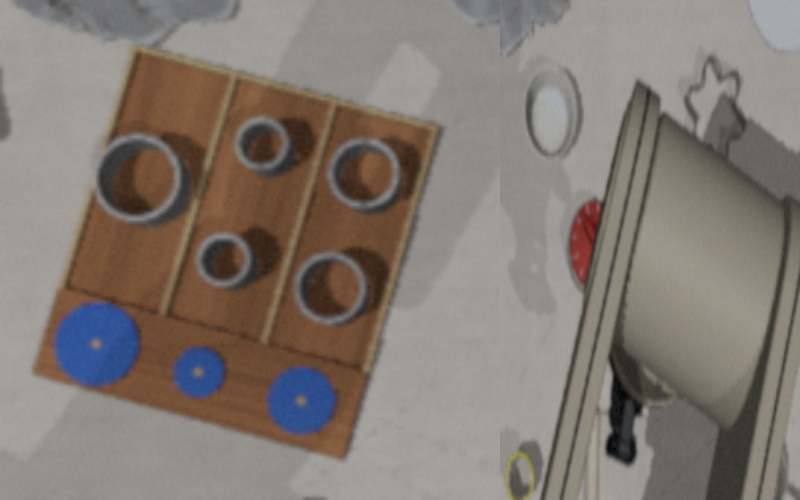

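All five stand level in their own lanes. Rim heights are equal, the offset across each lane is at most 4 mm, and the bystanders I could see have not moved. Only the star cutter was not re-found, because the arm hides it in this view.

```bash
python3 -c "
from bench import job; print(job.hand_in())"
```

```text
the job is handed in; nothing more can be done
None
```

The job is handed in with all five round cutters upright in their size-matched lanes at about 36 s; the wavy cutter, tin and timer had not moved, but the arm hid the star cutter in the last check, and the first placing touched down at about 39.5 N, just under the 40 N limit.

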